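# Eject a tin and trap it on the chute

## Robot

A 7-joint arm with a two-finger parallel gripper is mounted at the origin on the work surface. World frame = base frame: x ahead of the robot, y to its left, z up, the work surface at z = 0. Lengths are in m, angles in rad, forces in N, time in s.
With the tool pointing down it reaches from about 0.4 to 0.9 m from the base axis. Payload 5.6 kg.
Tool frame: the origin (TCP) lies at the very end of the fingers, on their centre line; the grasp point (between the pads) lies 19 mm behind it; y points along the fingers, z is the direction in which the jaws open and shut, and the axes are right-handed (so a half turn about y gives the same grasp; the last joint's range is limited). The gripper opens to 92 mm and grips with 3 to 60 N. Pads are 20 mm wide; open, the fingers measure 128 mm over their backs; the gripper's body (75 mm by 189 mm) begins 69 mm behind the grasp point.
Start: joints at [1.171, 0.468, -0.012, 1.603, 0.006, 1.071, -0.056], TCP at [0.227, -0.609, 0.215] pointing down, gripper open.
Joint ranges: [-2.53, 2.53], [-0.31, 2.02], [-1.57, 1.55], [0.28, 2.44], [-1.29, 4.43], [0.15, 1.84], [-2.92, 2.92]. Speed limits (rad/s): [2.57, 2.57, 3.14, 3.14, 3.14, 3.14, 3.14].

## Interface

Orientations are given as a unit quaternion [x, y, z, w].
In Python, from cell import r gives the robot as it stands. The module is installed in compiled form; this text tells all that it offers.
- The arm moves only by the tool servo_tool, never from a script. Its argument "moves" is a list of rows, each an object of numbers: "grip": the gripper command: -1 is shut, 1 is fully open, values between are in proportion; "dx", "dy", "dz": the shift along the tool's x, y, z in m; "ax", "ay", "az": the turn, a rotation vector about the tool's x, y, z in degrees. A call has 1 to 12 rows; each row shifts and turns the commanded pose from where the row before left it, along the tool's axes as they then stand; what a row does not reach is not made up. A row lasts 1/12 s, in which the tool goes at most 41.7 mm and 7.16 degrees, less where a joint would pass 70% of its speed; a pose out of reach is approached as far as the arm can. A call is refused whole if a number of a shift passes 0.0417 or a number of a turn 7.16, either way. A call with a gripper value outside its range is refused whole. The fingers move at their own pace and stop on an object; "force" is the grip in N (left out, the last holds). Time passes only in rows, so rows that do not move let the fingers close. It gives the time, the measured TCP pose, the force and the opening at its end, in the units of the state.
- r.get_state(): the state, without advancing time (a new reading comes with each control period).
- r.camera(name): name is "side" or "top"; returns (picture, depth): 384x512x3 uint8, red, green, blue; 384x512 float32, m along the optical axis (not along the pixel's ray), 0 where there is no reading.
- r.calibration(name): a dict with "camera_matrix" (3x3 intrinsics, pixels), "world_from_camera" (4x4, takes a point from camera to world coordinates). Camera axes: x right, y down, z forward; pixel columns grow to the right and rows downward; lengths in m; the calibration is good to about 2 mm. A picture is of the moment at which its call begins. calibration takes no time and is no camera call.
- r.sign_off(): hands the job in, once; it reports no verdict.
The state is a dict: "time": time; "joint_pos": joint angles; "joint_velocities": joint speeds; "tau": joint torques, N m; "position": TCP position; "ee_rot": TCP orientation; "force": force on the tool from outside, world axes, zero at the start; "torque": the same for the moment, N m; "width": finger opening in m.
Only numpy, scipy, OpenCV 4.12 (cv2) and the standard library are available. Lean on these libraries where they do the work, as an engineer would, in place of code of your own. Each camera call takes 0.05 s, during which the arm holds its last target.

## Task

Press down the black ejector key of the tin dispenser with one finger so that the tin pops out of its seat, and with the other finger trap that tin on the chute before it rolls off the open end. Do not grip or lift the tin, and leave the mug, the jar and the spare tin standing where they are. Finish while still holding: one finger keeping the key down, the other blocking the tin, which rests still on the chute, out of its seat.

Things in the scene. Friction and masses are not known exactly. Their poses are not given: they have to be found in the camera images.
- rack: Fixed metal tin dispenser, 275 x 125 mm. Origin on the counter under the chute's centreline; x points down the chute (the way the tin rolls), y across it to the key's side, z up. Behind the seat, at x = -80 mm, is a partition 84 mm high, then two waiting tins (fixed, not used), tops up to 112 mm high, back to x = -200. The side rails of chute and seat are at y = +-32 to 38 mm. Place and heading vary.
- key_top (a point): Flat black key of the ejector, 36 x 36 x 6 mm, beside the chute; this point is the middle of its top. In the rack frame x = 30, y = 61, z = 50 mm at rest, about 38 fully pressed. Pressed straight down, it makes the seat's floor, at the other end of the rocker, rise and tip the tin out down the chute. It springs back when let go.
- key (a joint): Ejector rocker's angle (rad): 0 at rest, 0.28 fully pressed (key 12 mm down). The spring asks about 2 N at first, about 7 N near the bottom with the tin on it. The tin leaves its seat at about 0.2 to 0.25, then rolls off down the chute in less than a second unless blocked.
- tin: The tin to be ejected, origin at its centre: a cylinder 48 mm in diameter, 60 mm long, about 150 g, lying across the chute (axis along the rack's y). It starts in the seat, a 6 mm recess, at x = -55, y = 0, z = 53 mm in the rack frame. On the chute its centre is 24 mm above the floor: a fingertip held 5 to 18 mm above the floor stops it.
- trap_spot (a point): Point on the chute floor's centreline level with the key: rack frame x = 30, y = 0, z = 25 mm, 61 mm across from the key's centre. The chute floor is 64 mm wide, from the seat's edge at x = -36 to the open end at x = 75, falling 9 degrees; its slick rails are 10 mm high. A fingertip just above this point blocks the tin.
- mug: White mug, 80 mm wide, 85 mm high, standing loose near the rack; origin at the centre of its underside. Leave alone.
- jar: Glass jar with a steel cap, 60 mm wide, 85 mm high, standing loose; origin at the centre of its underside. Leave alone.
- spare_tin: A tin like the other, 48 mm in diameter and 60 mm high, standing upright and loose beside the rack; origin at the centre of its underside. Leave alone.
Mind the look-alikes: they are no part of the job. What is shaped like the tin but red is not meant.

How it is judged:
On the way, in this order (a step that is already met when the one before it is completed fails the run):
1. the key is pressed by a finger while the tin is still in its seat (value of joint key above 0.1 rad and contact force between the fingers and key above 0.5 N and x of tin in the frame of rack below -0.04 m).
2. the tin has left its seat and is stopped by a finger on the chute while the key is kept down (x of tin in the frame of rack between -0.03 and 0.065 m and contact force between the fingers and tin above 0.03 N and contact force between tin and rack above 0.3 N and value of joint key above 0.2 rad and contact force between the fingers and key above 0.5 N), for 0.3 s.
At the end, for the whole second after the job is handed in: A finger still keeps the key down (rocker above 0.2 rad, over 0.5 N on the key) and a finger still touches the tin (over 0.03 N), which rests on the chute (over 0.3 N on the rack) with its centre between x = -30 and +65 mm of the rack frame, slower than 20 mm/s (all of step 2 and linear speed of tin below 0.02 m/s); the arm keeps its last pose, push and grip.
It fails at once if the tin rolled off or fell from the chute (x of tin in the frame of rack above 0.075 m or height (world z) of tin below 0.03 m).
It fails at once if the tin was lifted (z of tin in the frame of rack above 0.09 m).
It fails at once if the tin was squeezed (contact force between the fingers and tin above 20 N).
It fails at once if the mug, the jar or the spare tin was disturbed (distance of any of mug, jar, spare_tin from where it was at the start of the episode above 0.02 m).
It also fails if it takes over 29 s, if anything falls off the work surface, if the arm or the gripper's body presses on something with over 40 N, if the wrist force passes 120 N, or if a joint passes its speed limit or range.

## Working session

There is one attempt and no reset: what is moved stays moved. The work goes in short steps, Python scripts to look and compute and a tool call to move; the robot and the scene stay as the last step left them, time stands still between calls to the robot, and variables do not carry over. Pictures are saved under pics/ and viewed, and the job is handed in when it is done.

Besides the shell and the picture viewer there is one more tool, called after "Call:" as name(argument=value, ...) on one line, values as JSON. servo_tool: Moves the arm, as the interface text tells. Its arguments: {"type":"object","properties":{"moves":{"type":"array","items":{"type":"object","properties":{"grip":{"type":"number"},"dx":{"type":"number"},"dy":{"type":"number"},"dz":{"type":"number"},"ax":{"type":"number"},"ay":{"type":"number"},"az":{"type":"number"}}}},"force":{"type":"number"}},"required":["moves"]}

```bash
mkdir -p pics; python3 - <<'E'
from cell import r
import cv2,numpy as np
s=r.get_state();print(s)
for n in("side","top"):
    p,d=r.camera(n);c=r.calibration(n);print(n,c)
    cv2.imwrite(f"pics/{n}0.png",cv2.cvtColor(p,cv2.COLOR_RGB2BGR));np.savez(f"{n}0.npz",p=p,d=d,K=c["camera_matrix"],T=c["world_from_camera"])
E
```

```text
{'time': 0.0, 'joint_pos': array([ 1.17096775,  0.46836311, -0.01158311,  1.60363109,  0.00594883,
        1.0713711 , -0.05630446]), 'joint_velocities': array([ 4.21136238e-04,  5.42125887e-04, -4.75993749e-04,  4.35444867e-05,
       -2.28188354e-03, -2.85046701e-04,  4.34171971e-04]), 'tau': array([ 1.31929314e-04, -5.20578682e+01, -1.23018827e-02, -2.43760353e+01,
       -5.66288084e-02,  1.71756197e-02,  1.69595573e-04]), 'position': array([ 0.22678156, -0.60853559,  0.21364635]), 'ee_rot': array([-0.12559012,  0.69648772, -0.69529045,  0.1253123 ]), 'force': array([-0.77974842,  0.18906417,  0.01912768]), 'torque': array([ 0.00621931,  0.06010947, -0.05736415]), 'width': 0.09212547105729835}
side {'camera_matrix': array([[460.16634256,   0.        , 252.0464965 ],
       [  0.        , 460.16634256, 191.46795454],
       [  0.        ,   0.        ,   1.        ]]), 'world_from_camera': array([[-0.95708364, -0.18633979,  0.22196485,  0.35468289],
       [-0.28876893,  0.54824235, -0.78488396,  0.6303685 ],
       [ 0.02456459, -0.81529614, -0.57852293,  0.58088389],
       [ 0.        ,  0.        ,  0.        ,  1.        ]])}
top {'camera_matrix': array([[390.4931905 ,   0.        , 258.52258137],
       [  0.        , 390.4931905 , 196.02914709],
       [  0.        ,   0.        ,   1.        ]]), 'world_from_camera': array([[-0.01622711, -0.97979756,  0.19933242,  0.42591914],
       [-0.99986393,  0.01530947, -0.00614409, -0.04387252],
       [ 0.00296829, -0.199405  , -0.97991267,  0.8095494 ],
       [ 0.        ,  0.        ,  0.        ,  1.        ]])}
```

View pics/side0.png

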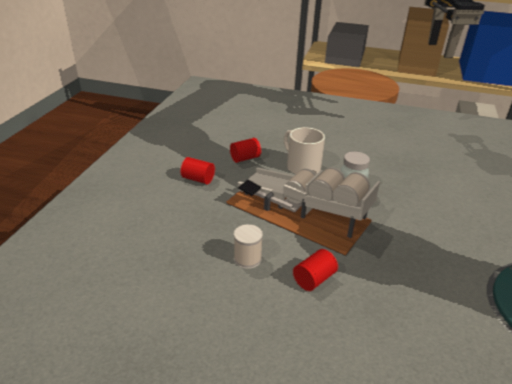

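View pics/top0.png

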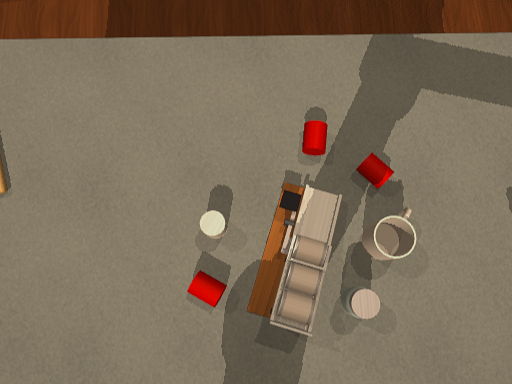

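```bash
cat > h.py <<'E'
import numpy as np,cv2
def load(n,i=0):
    z=np.load(f"{n}{i}.npz");return z['p'],z['d'],z['K'],z['T']
def cloud(d,K,T):
    v,u=np.mgrid[:384,:512];P=np.stack([(u-K[0,2])/K[0,0]*d,(v-K[1,2])/K[1,1]*d,d],-1)
    return P@T[:3,:3].T+T[:3,3]
def ray(u,v,z,K,T):
    q=T[:3,:3]@np.array([(u-K[0,2])/K[0,0],(v-K[1,2])/K[1,1],1]);o=T[:3,3]
    return o+q*(z-o[2])/q[2]
E
python3 - <<'E'
from h import *
for n in("top","side"):
    p,d,K,T=load(n);C=cloud(d,K,T)
    m=(p.max(2)<45).astype(np.uint8);
    k,l,st,c=cv2.connectedComponentsWithStats(m)
    for i in range(1,k):
        if 40<st[i,4]<2000:
            q=C[l==i];print(n,c[i],st[i],np.median(q,0),ray(*c[i],.05,K,T), cv2.minAreaRect(np.argwhere(l==i)[:,::-1].astype(np.float32)))
    x0,y0=(230,170) if n=="top" else (220,120)
    cr=p[y0:y0+170,x0:x0+170]
    cv2.imwrite(f"pics/{n}crop.png",cv2.resize(cr,(595,595),interpolation=cv2.INTER_CUBIC)[:,:,::-1])
p,d,K,T=load("top");C=cloud(d,K,T)
# height map print of rack
for v in range(184,340,6): print(v,[int(1000*C[v,u,2]) for u in range(246,350,5)])
E
```

```text
top [289.95 200.52] [280 191  21  20 300] [ 0.56986255 -0.11068999  0.05005158] [ 0.5703763  -0.11073245  0.05      ] ((289.91510009765625, 200.54714965820312), (17.71950912475586, 17.0327091217041), 15.945395469665527)
side [441.83333333   3.33333333] [437   0  11   7  42] [ 0.24546873 -0.65365015  0.31389848] [ 0.13655553 -1.91744416  0.05      ] ((441.6922607421875, 3.4615259170532227), (11.648704528808594, 3.882901668548584), 33.6900634765625)
side [465.16091954   4.25287356] [445   0  39  10 261] [ 0.20678459 -0.52526182  0.34181803] [ 0.02667435 -1.94382667  0.05      ] ((463.939697265625, 4.025862693786621), (38.28676223754883, 8.867025375366211), 3.3664605617523193)
side [315.92105263  24.18421053] [314   9   5  31  76] [ 0.74671239 -1.93338684 -0.11602152] [ 0.65343645 -1.32051219  0.05      ] ((315.95050048828125, 23.99505043029785), (2.68660044670105, 30.249130249023438), 5.710593223571777)
side [448.98039216  13.88235294] [446  10   7  10  51] [ 0.23366748 -0.53956573  0.31670333] [ 0.11222109 -1.71640514  0.05      ] ((449.0, 14.5), (9.0, 6.0), 90.0)
side [434.89534884  
[... 2055 characters left out ...]
95, 92, 97, 97, 99, 100, 66, 0, 0, 1, 1, 1]
292 [0, -1, 4, 6, 4, 5, 5, 59, 94, 90, 57, 82, 89, 93, 95, 0, 0, -2, -2, 0, 36]
298 [0, 6, 6, 4, 5, 7, 72, 97, 106, 102, 101, 99, 95, 89, 69, -2, 0, 2, 0, 18, 54]
304 [0, 7, 6, 6, 5, 6, 73, 107, 107, 107, 110, 106, 108, 105, 68, 3, 1, 0, 1, 13, 56]
310 [0, 3, 5, 4, 4, 36, 62, 106, 105, 109, 109, 107, 106, 108, 0, 0, -1, 0, 0, 0, 40]
316 [1, 1, 0, 0, 7, 79, 65, 92, 97, 104, 106, 106, 107, 107, -1, 0, -3, 2, 0, 1, -2]
322 [0, 0, 0, -1, 0, 100, 84, 64, 66, 64, 64, 98, 100, 76, -2, 0, 0, 2, 0, 0, 0]
328 [0, 0, -1, -1, 1, 0, -2, -2, 99, 100, 79, 68, 66, 79, 1, 1, 0, 1, 0, 0, 0]
334 [-1, 0, 0, -4, -1, 0, -1, 0, 0, 0, 0, 2, 100, 98, 1, 0, -1, 0, 0, -1, 2]
```

View pics/topcrop.png

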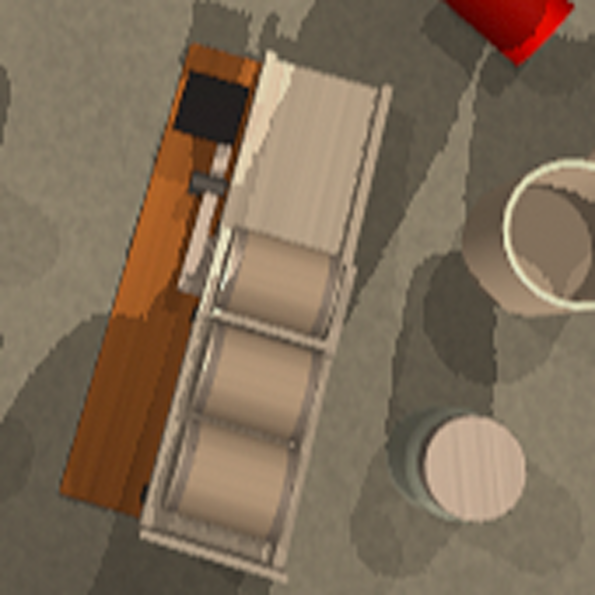

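View pics/sidecrop.png

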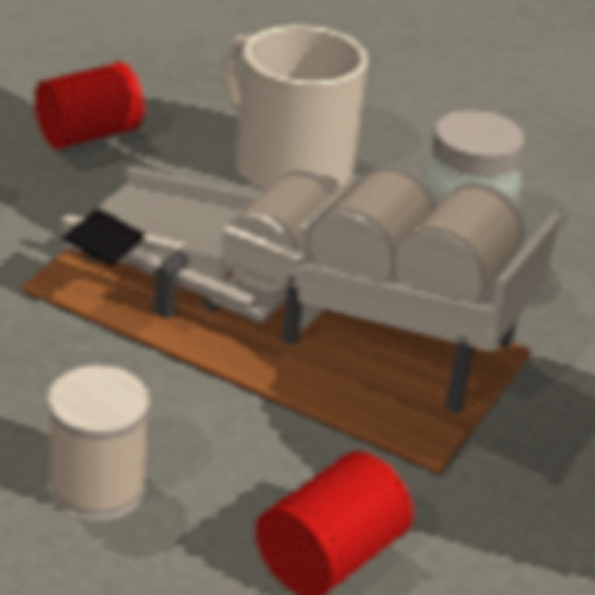

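```bash
python3 - <<'E'
from h import *
p,d,K,T=load("top")
R=lambda cu,cv_,z: ray(230+(cu-1.25)/3.5,170+(cv_-1.25)/3.5,z,K,T)
a=R(192,45,.006);b=R(62,493,.006);print("wood",a,b,np.degrees(np.arctan2(*(a-b)[1::-1])),np.linalg.norm(a-b))
# partition top
a=R(211,315,.084);b=R(332,350,.084);print("part",a,b,np.degrees(np.arctan2(*(a-b)[1::-1]))-90,np.linalg.norm(a-b))
C=cloud(d,K,T)
m=(p.max(2)<45);
key=m&(np.abs(C[...,2]-.05)<.01)&(np.abs(C[...,0]-.57)<.05)
q=C[key][:,:2].astype(np.float32);rc=cv2.minAreaRect(q*1000);print("key rect",rc)
# rack high points
for h in(-10,-14,-15,-16,-17,-18):pass
D=C.reshape(-1,3)
for th in np.arange(-20,-8,1.):
    c,s=np.cos(np.radians(th)),np.sin(np.radians(th));O=np.array([.570,-.111])-np.array([c*.03-s*.061,s*.03+c*.061])
    L=(D[:,:2]-O)@np.array([[c,-s],[s,c]])
    bx=(L[:,0]>-.2)&(L[:,0]<.06)&(np.abs(L[:,1])<.05)&(D[:,2]>.012)
    y=L[bx,1];xb=np.digitize(L[bx,0],np.arange(-.19,.07,.02))
    hi=[y[xb==i].max() if (xb==i).any() else 0 for i in range(1,13)];lo=[y[xb==i].min() for i in range(1,13)]
    print(th,O,np.round(np.array(lo)*1000).astype(int))
E
```

```text
wood [ 0.61771842 -0.10432838  0.006     ] [ 0.35826956 -0.02303183  0.006     ] -17.398030284941065 0.2718875504117014
part [ 0.45345443 -0.10413361  0.084     ] [ 0.43439774 -0.16671932  0.084     ] -16.934936369989558 0.0654226896420218
key rect ((570.4131469726562, -110.6873779296875), (35.025917053222656, 33.847503662109375), 72.85265350341797)
-20.0 [ 0.52094599 -0.15806065] [-47 -46 -45 -45 -44 -42 -42 -41 -40 -39 -38 -37]
-19.0 [ 0.52177479 -0.15890959] [-43 -42 -42 -42 -41 -40 -40 -39 -39 -38 -38 -38]
-18.0 [ 0.52261827 -0.15974394] [-39 -39 -39 -39 -39 -38 -39 -38 -38 -38 -38 -38]
-17.0 [ 0.52347618 -0.16056344] [-36 -36 -36 -37 -36 -37 -37 -37 -37 -37 -37 -38]
-16.0 [ 0.52434827 -0.16136784] [-32 -32 -33 -34 -34 -35 -35 -36 -37 -37 -38 -38]
-15.0 [ 0.52523426 -0.1621569 ] [-28 -29 -31 -31 -32 -33 -34 -34 -36 -37 -38 -38]
-14.0 [ 0.52613389 -0.16293038] [-25 -27 -28 -29 -30 -31 -33 -33 -35 -36 -38 -38]
-13.0 [ 0.52704688 -0.16368804] [-21 -23 -25 -26 -28 -30 -31 -33 -34 -36 -37 -39]
-12.0 [ 0.52797296 -0.16442965] [-19 -20 -22 -24 -26 -28 -30 -32 -34 -35 -37 -39]
-11.0 [ 0.52891184 -0.16515499] [-15 -17 -20 -21 -24 -26 -28 -31 -33 -35 -38 -40]
-10.0 [ 0.52986323 -0.16586383] [-12 -14 -17 -19 -22 -25 -28 -30 -32 -35 -38 -41]
-9.0 [ 0.53082685 -0.16655595] [ -8 -11 -14 -17 -19 -23 -26 -29 -32 -35 -38 -41]
```

```bash
cat > plan.py <<'E'
import numpy as np
from cell import r
from scipy.spatial.transform import Rotation as Ro
th=np.radians(-17.3);ex=np.array([np.cos(th),np.sin(th),0]);ey=np.array([-ex[1],ex[0],0]);O=np.array([.523,-.1603,0])
def rep(x=.032,y=.0305,z=.12):
    s=r.get_state();R=Ro.from_quat(s['ee_rot']);M=R.as_matrix()
    print("t",s['time'],"pos",s['position'],"w",s['width'],"F",s['force'],"q",np.round(s['joint_pos'],3))
    L=s['position']-O;print("rackframe",L@ex,L@ey,L[2])
    print("M",np.round(M,3).tolist())
    for sg in(1,-1):
        Z=sg*ey;Y=np.array([0,0,-1.]);G=np.column_stack([np.cross(Y,Z),Y,Z])
        rv=(R.inv()*Ro.from_matrix(G)).as_rotvec(degrees=True)
        t=O+x*ex+y*ey+np.array([0,0,z])
        print(sg,"rotvec tool",np.round(rv,2),"shift after rot (tool)",np.round(G.T@(t-s['position']),4))
if __name__=="__main__":
    import sys;rep(z=float(sys.argv[1]) if len(sys.argv)>1 else .12)
E
python3 plan.py
```

```text
t 0.1 pos [ 0.22678579 -0.60858915  0.21372226] w 0.09194410334248797 F [-0.10136526  0.13640778  1.24424867] q [ 1.171  0.468 -0.012  1.604  0.006  1.071 -0.056]
rackframe -0.14950378717882348 -0.5160955656872825 0.21372226323336474
M [[-0.937, -0.001, 0.349], [-0.349, 0.001, -0.937], [0.0, -1.0, -0.002]]
1 rotvec tool [ 5.0000e-02 -1.4226e+02 -1.1000e-01] shift after rot (tool) [0.1815 0.0937 0.5466]
-1 rotvec tool [ 0.09 37.74  0.04] shift after rot (tool) [-0.1815  0.0937 -0.5466]
```

Call:
servo_tool(moves=[{"ay":6.29,"grip":-0.065},{"ay":6.29,"grip":-0.065},{"ay":6.29,"grip":-0.065},{"ay":6.29,"grip":-0.065},{"ay":6.29,"grip":-0.065},{"ay":6.29,"grip":-0.065},{"dx":-0.01,"dz":-0.03,"grip":-0.065},{"dx":-0.01,"dz":-0.03,"grip":-0.065},{"dx":-0.01,"dz":-0.03,"grip":-0.065},{"dx":-0.01,"dz":-0.03,"grip":-0.065},{"dx":-0.01,"dz":-0.03,"grip":-0.065},{"dx":-0.01,"dz":-0.03,"grip":-0.065}])

```text
$.moves[0]: bad value
```

```bash
python3 plan.py
```

```text
t 0.1 pos [ 0.22678579 -0.60858915  0.21372226] w 0.09194410334248797 F [-0.10136526  0.13640778  1.24424867] q [ 1.171  0.468 -0.012  1.604  0.006  1.071 -0.056]
rackframe -0.14950378717882348 -0.5160955656872825 0.21372226323336474
M [[-0.937, -0.001, 0.349], [-0.349, 0.001, -0.937], [0.0, -1.0, -0.002]]
1 rotvec tool [ 5.0000e-02 -1.4226e+02 -1.1000e-01] shift after rot (tool) [0.1815 0.0937 0.5466]
-1 rotvec tool [ 0.09 37.74  0.04] shift after rot (tool) [-0.1815  0.0937 -0.5466]
```

Call:
servo_tool(moves=[{"dx":0,"dy":0,"dz":0,"ax":0,"ay":6.29,"az":0,"grip":-0.065},{"dx":0,"dy":0,"dz":0,"ax":0,"ay":6.29,"az":0,"grip":-0.065},{"dx":0,"dy":0,"dz":0,"ax":0,"ay":6.29,"az":0,"grip":-0.065},{"dx":0,"dy":0,"dz":0,"ax":0,"ay":6.29,"az":0,"grip":-0.065},{"dx":0,"dy":0,"dz":0,"ax":0,"ay":6.29,"az":0,"grip":-0.065},{"dx":0,"dy":0,"dz":0,"ax":0,"ay":6.29,"az":0,"grip":-0.065},{"dx":-0.01,"dy":0,"dz":-0.03,"ax":0,"ay":0,"az":0,"grip":-0.065},{"dx":-0.01,"dy":0,"dz":-0.03,"ax":0,"ay":0,"az":0,"grip":-0.065},{"dx":-0.01,"dy":0,"dz":-0.03,"ax":0,"ay":0,"az":0,"grip":-0.065},{"dx":-0.01,"dy":0,"dz":-0.03,"ax":0,"ay":0,"az":0,"grip":-0.065},{"dx":-0.01,"dy":0,"dz":-0.03,"ax":0,"ay":0,"az":0,"grip":-0.065},{"dx":-0.01,"dy":0,"dz":-0.03,"ax":0,"ay":0,"az":0,"grip":-0.065}])

```text
time: 1.1
position: [0.3383, -0.4535, 0.2142]
ee_rot: [0.106, 0.699, -0.699, -0.107]
force: [-0.0, -0.3, -0.8]
width: 0.043
```

```bash
python3 plan.py
```

```text
t 1.1 pos [ 0.33830048 -0.45350021  0.21424897] w 0.043039637398885326 F [-0.00280881 -0.26126637 -0.78704788] q [ 0.819  0.325  0.064  1.817 -0.024  1.001 -0.981]
rackframe -0.08915348403990686 -0.33486106747664446 0.21424897285862063
M [[-0.955, -0.0, -0.298], [0.298, 0.0, -0.955], [0.001, -1.0, -0.0]]
1 rotvec tool [-5.0000e-02  1.7999e+02  3.0000e-02] shift after rot (tool) [0.1212 0.0942 0.3654]
-1 rotvec tool [ 0.02 -0.01  0.03] shift after rot (tool) [-0.1212  0.0942 -0.3654]
```

Call:
servo_tool(moves=[{"dx":-0.01,"dy":0,"dz":-0.03,"ax":0,"ay":0,"az":0,"grip":-0.065},{"dx":-0.01,"dy":0,"dz":-0.03,"ax":0,"ay":0,"az":0,"grip":-0.065},{"dx":-0.01,"dy":0,"dz":-0.03,"ax":0,"ay":0,"az":0,"grip":-0.065},{"dx":-0.01,"dy":0,"dz":-0.03,"ax":0,"ay":0,"az":0,"grip":-0.065},{"dx":-0.01,"dy":0,"dz":-0.03,"ax":0,"ay":0,"az":0,"grip":-0.065},{"dx":-0.01,"dy":0,"dz":-0.03,"ax":0,"ay":0,"az":0,"grip":-0.065},{"dx":-0.01,"dy":0,"dz":-0.03,"ax":0,"ay":0,"az":0,"grip":-0.065},{"dx":-0.01,"dy":0,"dz":-0.03,"ax":0,"ay":0,"az":0,"grip":-0.065},{"dx":-0.01,"dy":0,"dz":-0.03,"ax":0,"ay":0,"az":0,"grip":-0.065},{"dx":-0.01,"dy":0,"dz":-0.03,"ax":0,"ay":0,"az":0,"grip":-0.065},{"dx":-0.01,"dy":0,"dz":-0.03,"ax":0,"ay":0,"az":0,"grip":-0.065},{"dx":-0.01,"dy":0,"dz":-0.03,"ax":0,"ay":0,"az":0,"grip":-0.065}])

```text
time: 2.1
position: [0.5599, -0.1456, 0.2142]
ee_rot: [-0.106, -0.699, 0.699, 0.107]
force: [0.9, -0.2, 0.1]
width: 0.0432
```

Call:
servo_tool(moves=[{"dx":0,"dy":0.03,"dz":-0.004,"ax":0,"ay":0,"az":0,"grip":-0.065},{"dx":0,"dy":0.03,"dz":0,"ax":0,"ay":0,"az":0,"grip":-0.065},{"dx":0,"dy":0.03,"dz":0,"ax":0,"ay":0,"az":0,"grip":-0.065},{"dx":0,"dy":0,"dz":0,"ax":0,"ay":0,"az":0,"grip":-0.065},{"dx":0,"dy":0,"dz":0,"ax":0,"ay":0,"az":0,"grip":-0.065}])

```text
time: 2.52
position: [0.5594, -0.143, 0.1233]
ee_rot: [0.105, 0.699, -0.699, -0.108]
force: [0.8, -0.3, 1.3]
width: 0.043
```

```bash
python3 plan.py .065; python3 - <<'E'
from cell import r
import cv2,numpy as np
for n in("side","top"):
    p,d=r.camera(n);c=r.calibration(n)
    np.savez(f"{n}1.npz",p=p,d=d,K=c["camera_matrix"],T=c["world_from_camera"])
    x0,y0=(230,150) if n=="top" else (200,80)
    cv2.imwrite(f"pics/{n}1.png",cv2.resize(p[y0:y0+170,x0:x0+200],None,fx=3.5,fy=3.5,interpolation=cv2.INTER_CUBIC)[:,:,::-1])
E
```

```text
t 2.5167 pos [ 0.55940271 -0.14297143  0.12329144] w 0.042971616131503396 F [ 0.79642211 -0.30389954  1.32511516] q [ 0.275  0.463 -0.105  1.851  0.063  0.835 -1.735]
rackframe 0.029602801475020823 0.027369892922646716 0.12329144414759322
M [[-0.955, -0.004, -0.297], [0.297, 0.001, -0.955], [0.004, -1.0, 0.0]]
1 rotvec tool [ 3.6e-01 -1.8e+02  3.0e-02] shift after rot (tool) [0.0024 0.0583 0.0031]
-1 rotvec tool [-0.02  0.    0.23] shift after rot (tool) [-0.0024  0.0583 -0.0031]
```

View pics/side1.png

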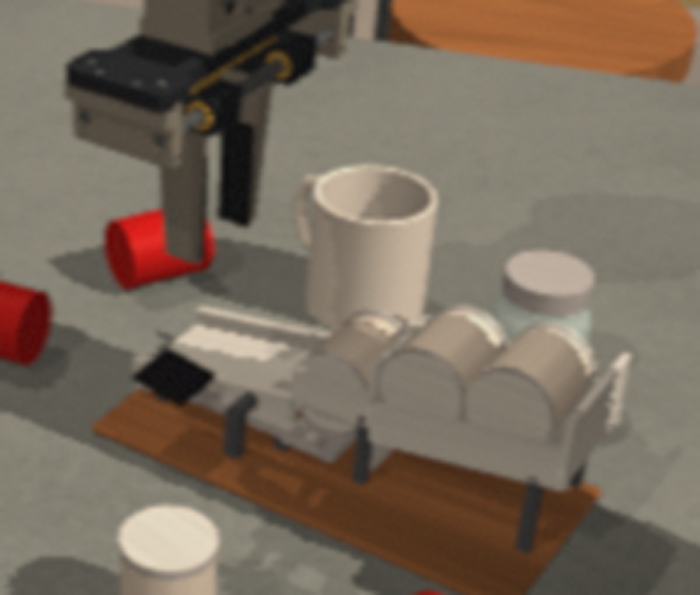

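View pics/top1.png

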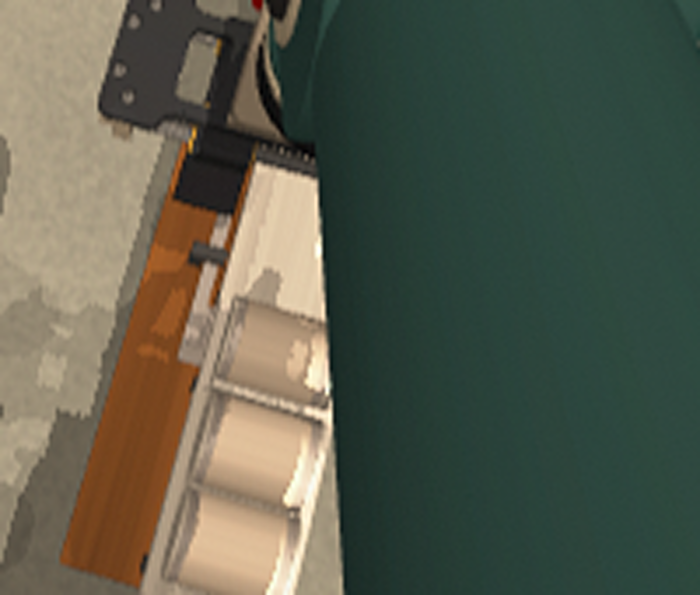

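```bash
python3 - <<'E'
from h import *
import plan
p,d,K,T=load("side",1);Ti=np.linalg.inv(T)
P=np.array([.5594,-.143,.1233])
for a in(-.01,.01):
  for b in(.0215,.0395,-.0215,-.0395):
    X=Ti[:3,:3]@(P+a*plan.ex+b*plan.ey)+Ti[:3,3];u=K@X;u=u[:2]/u[2];print(a,b,(u-[200,80])*3.5)
E
```

```text
-0.01 0.0215 [204.37556766 254.54747363]
-0.01 0.0395 [186.34432179 267.98341296]
-0.01 -0.0215 [245.51406907 223.89321863]
-0.01 -0.0395 [261.97092123 211.63043497]
0.01 0.0215 [174.75217427 243.76965777]
0.01 0.0395 [156.49313447 256.92364487]
0.01 -0.0215 [216.42904019 213.7452445 ]
0.01 -0.0395 [233.10852344 201.72918505]
```

Call:
servo_tool(moves=[{"dx":-0.0024,"dy":0.015,"dz":-0.003,"ax":0,"ay":0,"az":0,"grip":-0.065},{"dx":0,"dy":0.015,"dz":0,"ax":0,"ay":0,"az":0,"grip":-0.065},{"dx":0,"dy":0.015,"dz":0,"ax":0,"ay":0,"az":0,"grip":-0.065},{"dx":0,"dy":0.015,"dz":0,"ax":0,"ay":0,"az":0,"grip":-0.065},{"dx":0,"dy":0,"dz":0,"ax":0,"ay":0,"az":0,"grip":-0.065},{"dx":0,"dy":0,"dz":0,"ax":0,"ay":0,"az":0,"grip":-0.065},{"dx":0,"dy":0,"dz":0,"ax":0,"ay":0,"az":0,"grip":-0.065}])

```text
time: 3.2
position: [0.5652, -0.1415, 0.0666]
ee_rot: [-0.108, -0.699, 0.699, 0.105]
force: [0.2, -0.7, 0.9]
width: 0.0428
```

```bash
python3 plan.py .05
```

```text
t 3.2 pos [ 0.56524955 -0.14149478  0.06655793] w 0.042788184773140114 F [ 0.17557465 -0.70730543  0.88077387] q [ 0.263  0.548 -0.098  1.873  0.077  0.721 -1.751]
rackframe 0.03474601255876319 0.030518437718095988 0.06655793374822261
M [[-0.955, 0.003, -0.298], [0.298, -0.001, -0.955], [-0.003, -1.0, -0.0]]
1 rotvec tool [2.9000e-01 1.7998e+02 2.0000e-02] shift after rot (tool) [-0.0027  0.0166 -0.    ]
-1 rotvec tool [ 0.02 -0.02 -0.19] shift after rot (tool) [0.0027 0.0166 0.    ]
```

Call:
servo_tool(moves=[{"dx":0.0025,"dy":0.006,"dz":0,"ax":0,"ay":0,"az":0,"grip":-0.065},{"dx":0,"dy":0.006,"dz":0,"ax":0,"ay":0,"az":0,"grip":-0.065},{"dx":0,"dy":0.004,"dz":0,"ax":0,"ay":0,"az":0,"grip":-0.065},{"dx":0,"dy":0.003,"dz":0,"ax":0,"ay":0,"az":0,"grip":-0.065},{"dx":0,"dy":0,"dz":0,"ax":0,"ay":0,"az":0,"grip":-0.065},{"dx":0,"dy":0,"dz":0,"ax":0,"ay":0,"az":0,"grip":-0.065}])

```text
time: 3.7
position: [0.5627, -0.1406, 0.0461]
ee_rot: [-0.107, -0.699, 0.699, 0.106]
force: [1.8, -1.4, 5.9]
width: 0.0427
```

```bash
python3 plan.py .04
```

```text
t 3.7 pos [ 0.56274235 -0.1406456   0.04613765] w 0.04266683808414255 F [ 1.84057973 -1.36189877  5.86608543] q [ 0.26   0.576 -0.094  1.886  0.082  0.681 -1.755]
rackframe 0.032099712546349905 0.030583627639133623 0.04613764862774018
M [[-0.955, 0.002, -0.298], [0.298, -0.0, -0.955], [-0.002, -1.0, -0.0]]
1 rotvec tool [2.2000e-01 1.7999e+02 2.0000e-02] shift after rot (tool) [-0.0001  0.0061 -0.0001]
-1 rotvec tool [ 0.01 -0.01 -0.14] shift after rot (tool) [0.0001 0.0061 0.0001]
```

Call:
servo_tool(moves=[{"dx":0,"dy":0.002,"dz":0,"ax":0,"ay":0,"az":0,"grip":-0.065},{"dx":0,"dy":0.002,"dz":0,"ax":0,"ay":0,"az":0,"grip":-0.065},{"dx":0,"dy":0.002,"dz":0,"ax":0,"ay":0,"az":0,"grip":-0.065},{"dx":0,"dy":0,"dz":0,"ax":0,"ay":0,"az":0,"grip":-0.065},{"dx":0,"dy":0,"dz":0,"ax":0,"ay":0,"az":0,"grip":-0.065}])

```text
time: 4.12
position: [0.5636, -0.1409, 0.0408]
ee_rot: [-0.108, -0.699, 0.699, 0.105]
force: [4.7, -1.6, 7.1]
width: 0.0431
```

```bash
python3 plan.py .04; python3 - <<'E'
from cell import r
import cv2,numpy as np
for n in("side","top"):
    p,d=r.camera(n);c=r.calibration(n)
    np.savez(f"{n}2.npz",p=p,d=d,K=c["camera_matrix"],T=c["world_from_camera"])
    x0,y0=(230,150) if n=="top" else (200,80)
    cv2.imwrite(f"pics/{n}2.png",cv2.resize(p[y0:y0+170,x0:x0+200],None,fx=3.5,fy=3.5,interpolation=cv2.INTER_CUBIC)[:,:,::-1])
E
```

```text
t 4.1167 pos [ 0.56355416 -0.14093112  0.04077645] w 0.043057681255265046 F [ 4.66224197 -1.63457919  7.1205789 ] q [ 0.26   0.585 -0.093  1.887  0.083  0.669 -1.756]
rackframe 0.03295970749926562 0.030552434468000447 0.040776447030825134
M [[-0.955, 0.004, -0.298], [0.298, -0.001, -0.955], [-0.004, -1.0, -0.0]]
1 rotvec tool [3.9000e-01 1.7998e+02 3.0000e-02] shift after rot (tool) [-0.001   0.0008 -0.0001]
-1 rotvec tool [ 0.02 -0.02 -0.25] shift after rot (tool) [0.001  0.0008 0.0001]
```

View pics/side2.png

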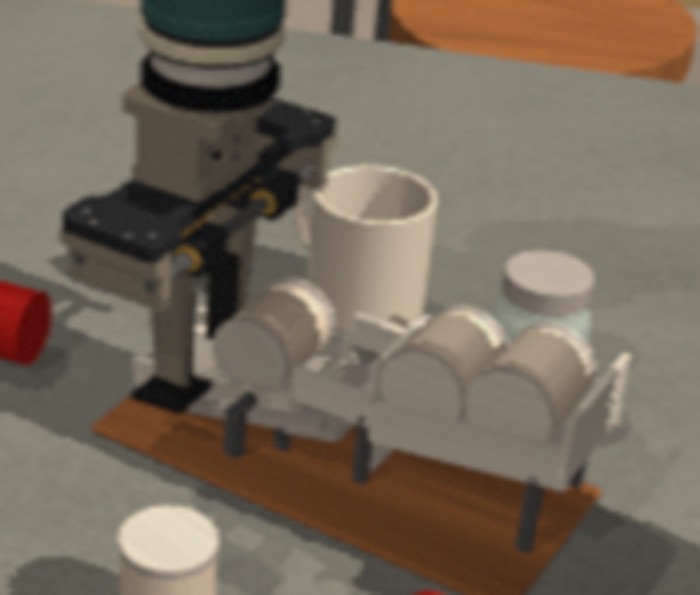

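View pics/top2.png

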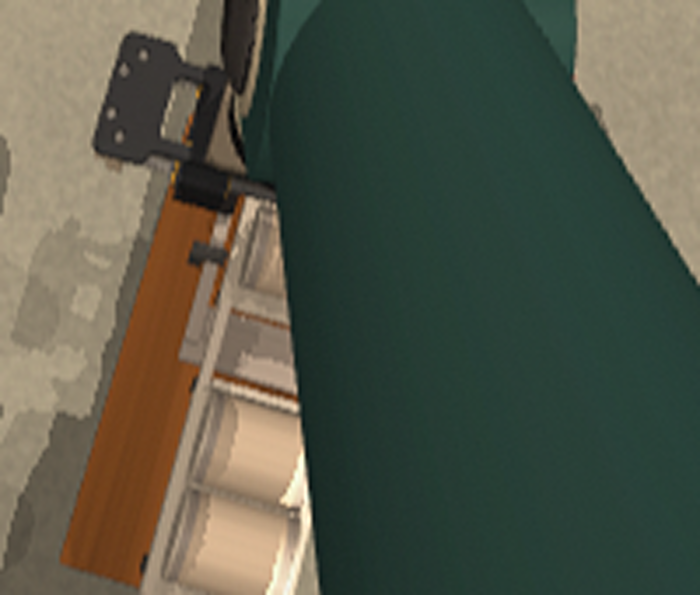

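The tin has left its seat and rests against the trap finger (side crop around 270,340). The seat is empty, and the near finger holds the key down at (172,390). I'll press slightly further for margin and let it settle.

Call:
servo_tool(moves=[{"dx":0,"dy":0.0015,"dz":0,"ax":0,"ay":0,"az":0,"grip":-0.065},{"dx":0,"dy":0,"dz":0,"ax":0,"ay":0,"az":0,"grip":-0.065},{"dx":0,"dy":0,"dz":0,"ax":0,"ay":0,"az":0,"grip":-0.065},{"dx":0,"dy":0,"dz":0,"ax":0,"ay":0,"az":0,"grip":-0.065},{"dx":0,"dy":0,"dz":0,"ax":0,"ay":0,"az":0,"grip":-0.065},{"dx":0,"dy":0,"dz":0,"ax":0,"ay":0,"az":0,"grip":-0.065},{"dx":0,"dy":0,"dz":0,"ax":0,"ay":0,"az":0,"grip":-0.065},{"dx":0,"dy":0,"dz":0,"ax":0,"ay":0,"az":0,"grip":-0.065}])

```text
time: 4.88
position: [0.5638, -0.141, 0.0399]
ee_rot: [-0.108, -0.699, 0.699, 0.104]
force: [3.4, -1.9, 8.7]
width: 0.0429
```

```bash
python3 plan.py .04; python3 - <<'E'
from cell import r
from h import *
import plan
def shot(i):
    p,d=r.camera("side");c=r.calibration("side");np.savez(f"side{i}.npz",p=p,d=d,K=c["camera_matrix"],T=c["world_from_camera"])
    C=cloud(d,c["camera_matrix"],c["world_from_camera"])[80:250,200:400];L=C-plan.O;X=L@plan.ex;Y=L@plan.ey;Z=C[...,2]
    m=(np.abs(Y)<.028)&(Z>.055)&(Z<.09)&(X>-.045)&(X<.018);print("tin top pts x range",np.percentile(X[m],[2,50,98]),"zmax",np.percentile(Z[m],98),m.sum(), "x at top",np.median(X[m&(Z>np.percentile(Z[m],85))]))
    return p
p=shot(3);
cv2.imwrite("pics/side3.png",cv2.resize(p[110:240,200:380],None,fx=4.2,fy=4.2,interpolation=cv2.INTER_CUBIC)[:,:,::-1])
shot(4)
a=load("side",2)[0].astype(int);b=load("side",4)[0].astype(int);print("diff tin area",np.abs(a-b)[150:200,258:300].mean())
a=load("side",3)[0].astype(int);print("diff tin area 3-4",np.abs(a-b)[150:200,258:300].mean())
E
```

```text
t 4.8833 pos [ 0.56383988 -0.14100555  0.03985156] w 0.04291735228620142 F [ 3.42239129 -1.91369451  8.74074444] q [ 0.259  0.586 -0.093  1.887  0.084  0.667 -1.756]
rackframe 0.03325463524642631 0.0305663379238835 0.039851562963585094
M [[-0.955, 0.005, -0.297], [0.297, -0.001, -0.955], [-0.005, -1.0, -0.0]]
1 rotvec tool [-4.5000e-01 -1.7997e+02 -1.0000e-02] shift after rot (tool) [-0.0013 -0.0001 -0.0001]
-1 rotvec tool [ 0.01  0.03 -0.29] shift after rot (tool) [ 0.0013 -0.0001  0.0001]
tin top pts x range [-0.02661233 -0.01367554  0.01226596] zmax 0.07853123263437967 360 x at top -0.00315611315002365
tin top pts x range [-0.02622961 -0.01375205  0.01242617] zmax 0.07857451966726202 363 x at top -0.003085981857637186
diff tin area 1.9404761904761905
diff tin area 3-4 0.743015873015873
```

View pics/side3.png

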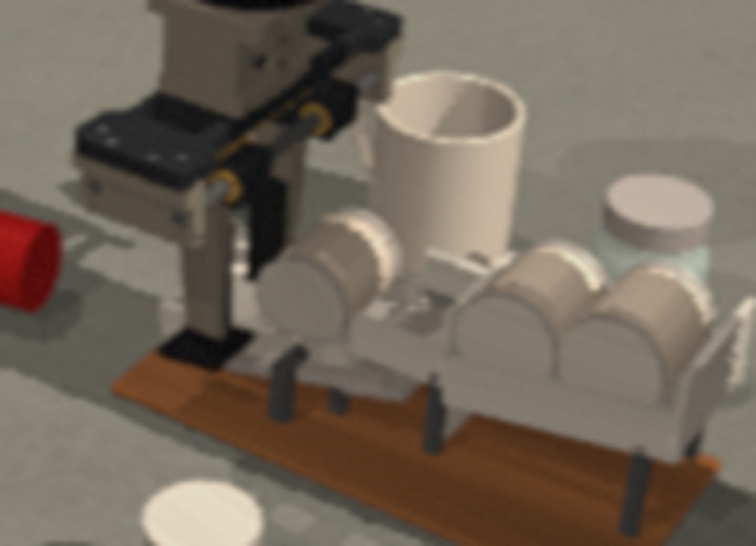

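```bash
python3 - <<'E'
from h import *
a=load("side",0)[0].astype(int);b=load("side",4)[0].astype(int)
for n,(u0,u1,v0,v1) in dict(mug_rim=(305,328,128,150),jar=(342,372,152,170),spare=(230,266,225,268)).items(): print(n,np.abs(a-b)[v0:v1,u0:u1].mean())
from cell import r
s=r.get_state();print(s['time'],s['position'],s['force']);r.sign_off()
E
```

```text
mug_rim 5.883399209486166
jar 6.329012345679012
spare 7.71619293712317
4.9833 [ 0.56387749 -0.1410105   0.03988606] [ 2.54900734 -2.11155678  8.94734711]
the job is handed in; nothing more can be done
```

I pressed the ejector key with one finger and trapped the tin on the chute with the other, about 61 mm apart at a jaw opening of 43 mm. I handed in at 5.0 s with both fingers still holding.

**Key:** The fingertip stopped at a height of 39.9 mm with about 9 N upward on the tool. By geometry that puts the rocker near its full 0.28 rad, but I could not read the joint directly.

**Tin:** Its centre measured about x = -3 mm in the rack frame, with its top at 78.5 mm, which fits it resting on the chute floor. Two pictures 0.05 s apart gave positions within 0.1 mm, so it was still. The seat is empty in the pictures.

**Tin contact:** I did not measure the finger's force on the tin separately. I infer it from the tin lying against the finger on a 9° slope.

**Mug, jar and spare tin:** All three look unmoved in the last side view. The pixel differences from the first picture were small (6 to 8 of 255), which I put down to changed shadows. I did not measure their positions.

The two views disagreed by about 10 mm on the key's y position. I used the top view, because the rail line and partition agreed with it to about 3 mm. I took the side view to be biased by the key's visible side faces.

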